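# Unhook the rectangular gluing weight and set it on the bridge caul

### The arm

A 7-joint arm with a two-finger parallel gripper is mounted at the origin on the work surface. World frame = base frame: x ahead of the robot, y to its left, z up, the work surface at z = 0. Lengths are in m, angles in rad, forces in N, time in s.
With the tool pointing down it reaches from about 0.4 to 0.925 m from the base axis. Payload 4.1 kg.
Tool frame: the origin (TCP) lies between the finger pads; the fingertips stand 17 mm ahead of it and the grasp point (between the pads) lies 2 mm behind it; x points along the fingers, y is the direction in which the jaws open and shut, and the axes are right-handed (so a half turn about x gives the same grasp; the last joint's range is limited). The gripper opens to 85 mm and grips with 20 to 120 N. Pads are 22 mm wide; open, the fingers measure 114 mm over their backs; the gripper's body (76 mm by 85 mm) begins 54 mm behind the grasp point. The pads swing forward as they close: fully open they stand 13 mm farther back than shut.
Start: joints at [-1.221, 0.398, 0.045, 1.537, -0.019, 1.207, -0.051], TCP at [0.282, 0.586, 0.248] pointing down, gripper open.
Joint ranges: [-2.82, 2.82], [-0.49, 2.23], [-1.37, 1.46], [0, 2.46], [-1.36, 4.5], [0.23, 2], [-2.94, 2.94]. Speed limits (rad/s): [2.57, 2.57, 3.14, 3.14, 3.14, 3.14, 3.14].

### API

Orientations are given as a 3x3 rotation matrix whose columns are the frame's x, y, z axes.
In Python, from cell import sensors, vision, ctrl, nets gives the robot as it stands. The module is installed in compiled form; this text tells all that it offers.
- The arm moves only by the tool play_rows, never from a script. Its argument "moves" is a list of rows, each an object of numbers: "tx", "ty", "tz": the shift along the tool's x, y, z in cm; "ax", "ay", "az": the turn, a rotation vector about the tool's x, y, z in rad; "jaw": the finger opening in cm, from 0 to 8.54. A call has 1 to 20 rows; each row shifts and turns the commanded pose from where the row before left it, along the tool's axes as they then stand; what a row does not reach is not made up. A row lasts 1/10 s, in which the tool goes at most 50 mm and 8.59 degrees, less where a joint would pass 70% of its speed; a pose out of reach is approached as far as the arm can. A call is refused whole if a number of a shift passes 5 or a number of a turn 0.15, either way. A call with a gripper value outside its range is refused whole. The fingers move at their own pace and stop on an object; the grip force is fixed at half the most. Time passes only in rows, so rows that do not move let the fingers close. It gives the time, the measured TCP pose, the force and the opening at its end, in the units of the state.
- sensors.read_state(): the state, without advancing time (a new reading comes with each control period).
- vision.get_image(name): name is "side" or "top" or "wrist"; returns the picture (420x560x3 uint8, blue, green, red); there is no depth.
- vision.camera_info(name): a dict with "fx", "fy", "cx", "cy" (pixels), "R" (3x3) and "t" (3): a world point X has camera coordinates R X + t; the wrist camera has in their place "tool_from_camera" (4x4, takes a point from camera to tool coordinates, whose origin is the TCP and whose axes are the tool frame's). Camera axes: x right, y down, z forward; pixel columns grow to the right and rows downward; lengths in m; the calibration is good to about 2 mm. The wrist camera is an equidistant fisheye: a pixel r from the principal point sees the ray r / f radians off the axis. A picture is of the moment at which its call begins: read the wrist's pose just before it. camera_info takes no time and is no camera call.
- ctrl.job_done(): hands the job in, once; it reports no verdict.
Trained networks look in the newest picture that a camera, given by its name, has taken for a name from the list of things; names that differ only in an ending like _2 or _b are one class to them, and where a whole thing is asked for, a point or a joint stands for the part that bears it (a point fixed in the world has none). Each returns a list of dicts, best first, with "confidence" (0 to 1); they miss things now and then, are a little off and sometimes report something else, mostly with a low value. They report only what shows in the picture. A call takes as long as a camera call. They do not tell look-alikes from the thing itself.
- nets.look_for(camera, label): "position" ([column, row] in pixels, amid what is visible of it).
The state is a dict: "t": time; "qpos": joint angles; "joint_vel": joint speeds; "tau": joint torques, N m; "eef_pos": TCP position; "eef_rot": TCP orientation; "ft_force": force on the tool from outside, world axes, zero at the start; "moment": the same for the moment, N m; "gripper_width": finger opening in m.
Only numpy, scipy, OpenCV 4.12 (cv2) and the standard library are available. Lean on these libraries where they do the work, as an engineer would, in place of code of your own. Each camera call takes 0.05 s, during which the arm holds its last target.

### The job

Take the rectangular gluing weight off its safety hook: hold it by its wooden grip bar, push it back along the hook so that the weight itself presses the sprung keeper open, then lift it out without wrenching the keeper and bring it forward off the hook. Stand it upright on the middle of the cork-faced caul on the instrument body, long side along long side, without dropping it. Leave the round weight hanging.

Things in the scene. Friction and masses are not known exactly. Their poses are not given: they have to be found in the camera images.
- weight_bar (a point): Rectangular weight (0.65-0.9 kg) hung on its hook. Point: centre of its wooden grip bar, its top part, 10 x 68 x 20 mm (x, y, z up). Two rods (8 mm thick, y = +-28) run down to a steel block 36 x 80 x 26 mm, underside 212 mm, top 186 mm below this point. An 8 mm rung along y, centre 74 mm below, joins the rods and rests on the hook. At the start its axes match the hook's.
- hook_seat (a point): Its hook, fixed; point: top of the level arm under the rung, 149 mm up. x runs back from tip to post, z up. Arm 12 mm wide, 16 thick, passes between rung and block; upturned tip at x -17 to -5, 36 mm high; post from x +63. To come off, the weight is lifted 50 to 68 mm (more: block hits the arm's lug), then brought 60 mm or more to -x of its seat.
- keeper_a (a joint): Hook's sprung keeper, rad: 0 shut, 1.0 open. It pivots under the arm; wings stand behind the weight's rods, its roof 34-40 mm above the hung rung's centre. Pulled straight up the rung locks under the roof. Raise the weight 5-10 mm off its seat, push it to hook +x by 16 to 23 mm (2-6 N): the rods tip wings and roof back (0.4 rad at 16, 0.5 at 20); from there lift straight up. It springs shut.
- caul_top (a point): Centre of the top of the cork-faced caul, 64 x 110 mm (x, y), 14 mm thick, z up, y its long side; level, fixed over the bridge of a small instrument body, 78 mm above the table. The body is fixed, 64 mm high, 224 mm wide in y and reaches from x -112 to +232 mm of this point.
- round_weight_bar (a point): Centre of the grip bar of the other weight, alike but with a round foot 68 mm across in place of the block; it hangs on the other, like hook, to be left alone.
There are look-alikes about, which are no part of the job. What is shaped like the part that bears weight_bar but orange is not meant.

How it is judged:
On the way:
1. the weight presses the keeper open (past 0.3 rad) (value of joint keeper_a above 0.3 rad and contact force between weight and keeper_a above 0.2 N), for 0.1 s.
At the end, for the whole second after the job is handed in: The rectangular weight stands upright (within 5 deg) at rest on the caul, centred within 18 mm across and 20 mm along it, long sides within 12 deg; its hook's keeper is shut again (below 0.1 rad) and the round weight still hangs in place (within 20 mm) (x of weight_bar in the frame of caul_top between -0.018 and 0.018 m and y of weight_bar in the frame of caul_top between -0.02 and 0.02 m and z of weight_bar in the frame of caul_top between 0.207 and 0.217 m and angle between the y axis of weight_bar and the y axis of caul_top, either way round below 0.21 rad and angle between weight_bar's own z axis and vertical below 0.09 rad and linear speed of weight below 0.02 m/s and value of joint keeper_a below 0.1 rad and distance of round_weight_bar from where it was at the start of the episode below 0.02 m); the robot touches nothing.
It fails at once if the rectangular weight is dropped (falls out of the fingers at more than 0.5 m/s) (linear speed of weight above 0.5 m/s and contact force between the fingers and weight below 0.1 N).
It fails at once if the round weight is taken or knocked (moved more than 40 mm) (distance of round_weight_bar from where it was at the start of the episode above 0.04 m).
It fails at once if the keeper is wrenched (the weight bears on it with over 40 N) (contact force between weight and keeper_a above 40 N).
It also fails if it takes over 48 s, if anything falls off the work surface, if the arm or the gripper's body presses on something with over 40 N, if the wrist force passes 120 N, or if a joint passes its speed limit or range.

## Working session

There is one attempt and no reset: what is moved stays moved. The work goes in short steps, Python scripts to look and compute and a tool call to move; the robot and the scene stay as the last step left them, time stands still between calls to the robot, and variables do not carry over. Pictures are saved under pics/ and viewed, and the job is handed in when it is done.

Besides the shell and the picture viewer there is one more tool, called after "Request:" in YAML: its name, and indented under it one key for each argument. play_rows: Moves the arm, as the interface text tells. Its arguments: {"type":"object","properties":{"moves":{"type":"array","items":{"type":"object","properties":{"tx":{"type":"number"},"ty":{"type":"number"},"tz":{"type":"number"},"ax":{"type":"number"},"ay":{"type":"number"},"az":{"type":"number"},"jaw":{"type":"number"}}}}},"required":["moves"]}

```bash
mkdir -p pics; cat > h.py <<'E'
import numpy as np,cv2
from cell import sensors,vision,ctrl,nets
np.set_printoptions(precision=4,suppress=True)
def tri(obs):
    A=[];b=[]
    for n,(u,v) in obs:
        c=vision.camera_info(n);R=np.array(c["R"]);t=np.array(c["t"])
        x=(u-c["cx"])/c["fx"];y=(v-c["cy"])/c["fy"]
        A+= [R[0]-x*R[2],R[1]-y*R[2]]; b+=[x*t[2]-t[0],y*t[2]-t[1]]
    s=np.linalg.lstsq(np.array(A),np.array(b),rcond=None);return s[0],s[1]
def proj(n,X):
    c=vision.camera_info(n);p=np.array(c["R"])@np.array(X)+np.array(c["t"])
    return np.array([c["fx"]*p[0]/p[2]+c["cx"],c["fy"]*p[1]/p[2]+c["cy"]])
def ray(n,u,v,z):
    c=vision.camera_info(n);R=np.array(c["R"]);t=np.array(c["t"])
    o=-R.T@t;d=R.T@np.array([(u-c["cx"])/c["fx"],(v-c["cy"])/c["fy"],1]);return o+d*(z-o[2])/d[2]
E
python3 - <<'E'
from h import *
s=sensors.read_state();print(s["t"],s["eef_pos"],s["eef_rot"],s["ft_force"])
for n in ["side","top","wrist"]:
    cv2.imwrite(f"pics/{n}0.png",vision.get_image(n))
    c=vision.camera_info(n);print(n,c)
    for l in ["weight_bar","hook_seat","keeper_a","caul_top","round_weight_bar"]:
        print(n,l,[(np.round(d["position"]),round(d["confidence"],2)) for d in nets.look_for(n,l)])
E
```

```text
0.0 [0.2817 0.5851 0.2473] [[-0.0008  0.4338  0.901 ]
 [-0.0018  0.901  -0.4338]
 [-1.     -0.0019  0.0001]] [0.1079 0.0968 0.3619]
side {'fx': 496.45421374379504, 'fy': 496.45421374379504, 'cx': 279.10485739357546, 'cy': 207.120758997261, 'R': array([[ 0.9681, -0.2497,  0.0217],
       [-0.1331, -0.5852, -0.7999],
       [ 0.2124,  0.7715, -0.5997]]), 't': array([-0.4187,  0.2125,  1.4255])}
side weight_bar [(array([310., 187.]), 0.88), (array([220., 164.]), 0.7)]
side hook_seat [(array([328., 184.]), 0.91)]
side keeper_a []
side caul_top [(array([324., 245.]), 0.75)]
side round_weight_bar [(array([361., 307.]), 0.73)]
top {'fx': 441.3952488185468, 'fy': 441.3952488185468, 'cx': 278.3602219234786, 'cy': 210.1346436221937, 'R': array([[-0.0166, -0.9998,  0.0065],
       [-0.9954,  0.0159, -0.0947],
       [ 0.0946, -0.0081, -0.9955]]), 't': array([0.0724, 0.4482, 1.3532])}
top weight_bar [(array([145., 252.]), 0.88), (array([188., 271.]), 0.83), (array([206., 163.]), 0.72)]
top hook_seat [(array([199., 135.]), 0.58)]
top keeper_a [(array([200., 150.]), 0.57)]
top caul_top [(array([290., 165.]), 0.88)]
top round_weight_bar [(array([389., 165.]), 0.8), (array([291., 167.]), 0.23)]
wrist {'fx': 325.19226210127806, 'fy': 325.19226210127806, 'cx': 280.2888321643231, 'cy': 206.99894594863463, 'tool_from_camera': array([[ 0.0011, -0.2913,  0.9566, -0.1258],
       [ 1.    ,  0.0011, -0.0008, -0.0007],
       [-0.0008,  0.9566,  0.2913, -0.0745],
       [ 0.    ,  0.    ,  0.    ,  1.    ]])}
wrist weight_bar [(array([ 72., 264.]), 0.7), (array([197., 260.]), 0.68)]
wrist hook_seat []
wrist keeper_a [(array([116., 402.]), 0.5)]
wrist caul_top [(array([114., 404.]), 0.78)]
wrist round_weight_bar []
```

View pics/side0.png

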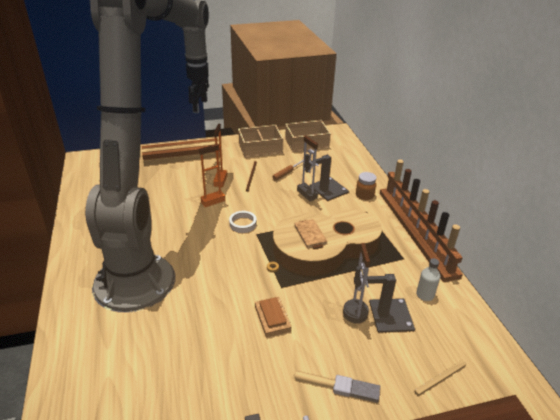

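View pics/top0.png

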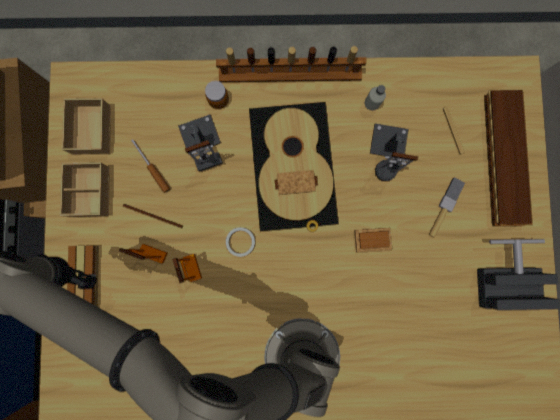

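View pics/wrist0.png

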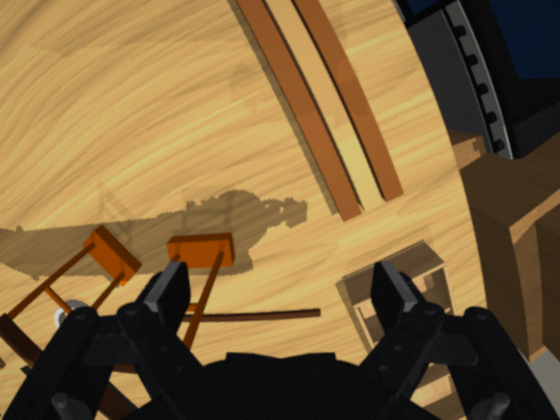

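The candidates are the two orange weights (top (145,252) and (188,271); wrong colour, standing free), the dark one hung at top (203,150) / side (310,165) with a rectangular block, and the round-footed one at top (390,165) / side (360,280). The dark hung one with the block fits. I'll check it in an enlarged crop.

```bash
python3 - <<'E'
from h import *
a=cv2.imread("pics/top0.png")[100:200,150:320];b=cv2.imread("pics/side0.png")[120:280,280:400]
a=cv2.resize(a,None,fx=4,fy=4,interpolation=3);b=cv2.resize(b,None,fx=3.5,fy=3.5,interpolation=3)
cv2.imwrite("pics/ca.png",a);cv2.imwrite("pics/cb.png",b)
E
```

```text
(no output)
```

View pics/ca.png

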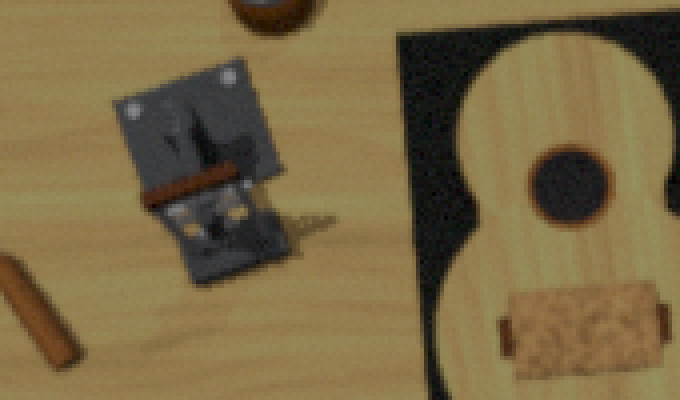

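View pics/cb.png

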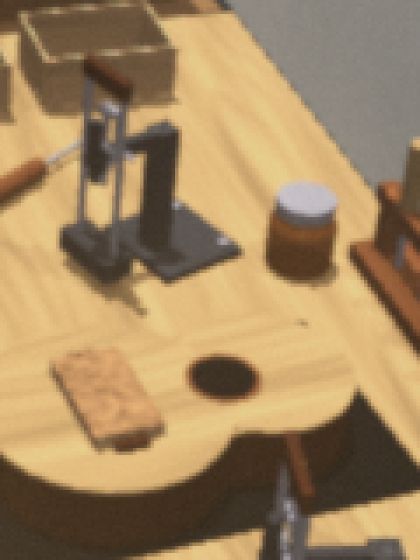

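The crop confirms it: a dark rectangular block with a wooden bar at top ≈(198,147) / side ≈(311,142), and the keeper in front. Now I'll locate it precisely.

```bash
python3 - <<'E'
from h import *
# bar from top crop: upper ends
for p in [(145,201),(238,173)]:
    print(ray("top",150+p[0]/4,100+p[1]/4,0.227))
print(tri([("top",(198,146.8)),("side",(311,142))]))
# brown segmentation in both
for n,(x0,y0,x1,y1) in {"top":(180,135,215,160),"side":(298,130,325,155)}.items():
    im=cv2.imread(f"pics/{n}0.png")[y0:y1,x0:x1].astype(int)
    m=((im[...,2]-im[...,0]>25)&(im[...,2]<125)).astype(np.uint8)
    k,l,st,c=cv2.connectedComponentsWithStats(m);
    i=1+np.argmax(st[1:,4]);ys,xs=np.nonzero(l==i);r=cv2.minAreaRect(np.c_[xs,ys].astype(np.float32));print(n,st[i],r[0][0]+x0,r[0][1]+y0,r, cv2.boxPoints(r)+[x0,y0])
# caul corners
cc=[(150+x/4,100+y/4) for x,y in [(512,296),(656,282),(665,364),(518,380)]]
q=[ray("top",u,v,0.078) for u,v in cc];print(np.array(q),np.mean(q,0))
print(tri([("top",np.mean(cc,0)),("side",(280+106/3.5,120+398/3.5))]))
E
```

```text
[0.5946 0.3105 0.227 ]
[0.6128 0.2483 0.227 ]
(array([0.6053, 0.2784, 0.2285]), array([0.]))
top [  5   5  24  15 103] 196.82307815551758 147.18461322784424 ((16.823078155517578, 12.184613227844238), (8.507460594177246, 24.820737838745117), 74.74488067626953) [[183.7308 146.3462]
 [207.6769 139.8154]
 [209.9154 148.0231]
 [185.9692 154.5538]]
side [  0   0  27  25 462] 311.0 142.0 ((13.0, 12.0), (24.0, 26.0), 90.0) [[298. 130.]
 [324. 130.]
 [324. 154.]
 [298. 154.]]
[[ 0.5531  0.0648  0.078 ]
 [ 0.5621 -0.0438  0.078 ]
 [ 0.4997 -0.049   0.078 ]
 [ 0.4894  0.0614  0.078 ]] [0.5261 0.0083 0.078 ]
(array([0.5287, 0.0077, 0.0713]), array([0.]))
```

Request:
play_rows:
  moves:
    - {"tx":-3,"ax":0.14}
    - {"tx":-3,"ax":0.14}
    - {"tx":-2,"ax":0.14}
    - {"ax":0.14}
    - {"ax":0.14}
    - {"ax":0.14}
    - {"tz":3.2,"ty":1.9}
    - {"tz":3.2,"ty":1.9}
    - {"tz":3.2,"ty":1.9}
    - {"tz":3.2,"ty":1.9}
    - {"tz":3.2,"ty":1.9}
    - {"tz":3.2,"ty":1.9}
    - {"tz":3.2,"ty":1.9}
    - {"tz":3.2,"ty":1.9}
    - {"tz":3.2,"ty":1.9}
    - {"tz":3.2,"ty":1.9}
    - {"tz":3.2,"ty":1.9}
    - {"tz":3.2,"ty":1.5}
    - {}
    - {}

```text
schema error: expected keys tx, ty, tz, ax, ay, az, jaw
```

```bash
python3 - <<'E'
from h import *
s=sensors.read_state();print(s["t"],s["qpos"],s["eef_pos"],s["eef_rot"],s["ft_force"])
for n in ["wrist","side","top"]: cv2.imwrite(f"pics/{n}1.png",vision.get_image(n))
E
```

```text
0.9 [-1.221   0.3984  0.0451  1.5366 -0.0187  1.2069 -0.0507] [0.282  0.5857 0.2484] [[ 0.0001  0.4338  0.901 ]
 [ 0.0001  0.901  -0.4338]
 [-1.      0.0001  0.    ]] [ 0.4991  0.2779 -0.4429]
```

View pics/wrist1.png

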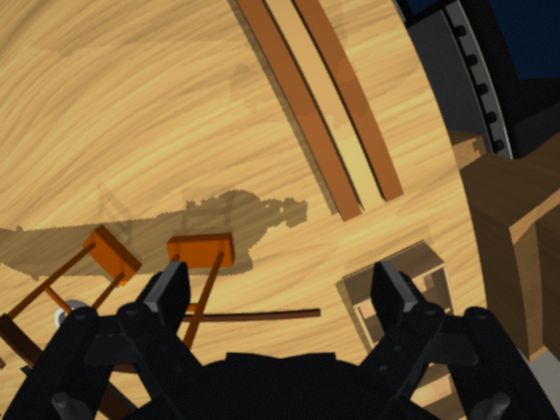

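Request:
play_rows:
  moves:
    - {"tx":-3,"ty":0,"tz":0,"ax":0.14,"ay":0,"az":0,"jaw":8.5}
    - {"tx":-3,"ty":0,"tz":0,"ax":0.14,"ay":0,"az":0,"jaw":8.5}
    - {"tx":-2,"ty":0,"tz":0,"ax":0.14,"ay":0,"az":0,"jaw":8.5}
    - {"tx":0,"ty":0,"tz":0,"ax":0.14,"ay":0,"az":0,"jaw":8.5}
    - {"tx":0,"ty":0,"tz":0,"ax":0.14,"ay":0,"az":0,"jaw":8.5}
    - {"tx":0,"ty":0,"tz":0,"ax":0.14,"ay":0,"az":0,"jaw":8.5}
    - {"tx":0,"ty":1.9,"tz":3.2,"ax":0,"ay":0,"az":0,"jaw":8.5}
    - {"tx":0,"ty":1.9,"tz":3.2,"ax":0,"ay":0,"az":0,"jaw":8.5}
    - {"tx":0,"ty":1.9,"tz":3.2,"ax":0,"ay":0,"az":0,"jaw":8.5}
    - {"tx":0,"ty":1.9,"tz":3.2,"ax":0,"ay":0,"az":0,"jaw":8.5}
    - {"tx":0,"ty":1.9,"tz":3.2,"ax":0,"ay":0,"az":0,"jaw":8.5}
    - {"tx":0,"ty":1.9,"tz":3.2,"ax":0,"ay":0,"az":0,"jaw":8.5}
    - {"tx":0,"ty":1.9,"tz":3.2,"ax":0,"ay":0,"az":0,"jaw":8.5}
    - {"tx":0,"ty":1.9,"tz":3.2,"ax":0,"ay":0,"az":0,"jaw":8.5}
    - {"tx":0,"ty":1.9,"tz":3.2,"ax":0,"ay":0,"az":0,"jaw":8.5}
    - {"tx":0,"ty":1.9,"tz":3.2,"ax":0,"ay":0,"az":0,"jaw":8.5}
    - {"tx":0,"ty":1.9,"tz":3.2,"ax":0,"ay":0,"az":0,"jaw":8.5}
    - {"tx":0,"ty":1.5,"tz":3.2,"ax":0,"ay":0,"az":0,"jaw":8.5}
    - {"tx":0,"ty":0,"tz":0,"ax":0,"ay":0,"az":0,"jaw":8.5}
    - {"tx":0,"ty":0,"tz":0,"ax":0,"ay":0,"az":0,"jaw":8.5}

```text
t: 3.05
eef_pos: [0.6045, 0.2782, 0.3282]
eef_rot: [[-0.0, 0.961, 0.276], [0.0, 0.276, -0.961], [-1.0, -0.0, -0.0]]
ft_force: [-0.4, 0.6, 0.1]
gripper_width: 0.0849
```

```bash
python3 - <<'E'
from h import *
s=sensors.read_state();print(s["t"],s["qpos"],s["eef_pos"],s["eef_rot"],s["ft_force"])
for n in ["wrist","side","top"]: cv2.imwrite(f"pics/{n}2.png",vision.get_image(n))
E
```

```text
3.05 [-0.7536  0.4041  0.3713  1.3887 -0.1462  1.3758 -0.1016] [0.6045 0.2782 0.3282] [[-0.0002  0.9611  0.2761]
 [ 0.0002  0.2761 -0.9611]
 [-1.     -0.0001 -0.0002]] [-0.3656  0.6137  0.1027]
```

View pics/wrist2.png

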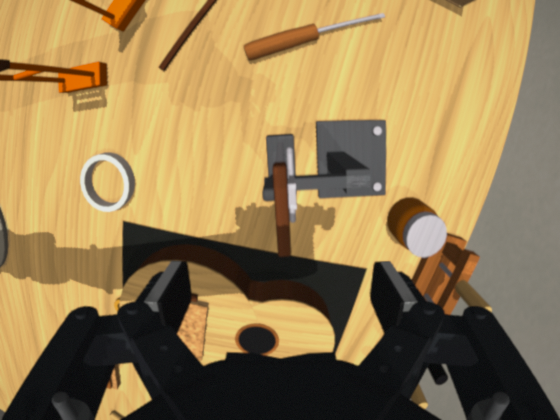

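View pics/side2.png

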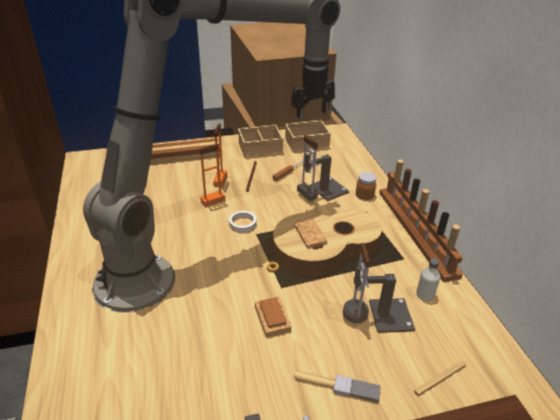

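The wrist view shows the bar top running from (280,164) to (284,255), with the fingers on either side of it. I'll compute its pose from this and the caul's from an enlarged look.

```bash
cat >> h.py <<'E'
def wray(s,u,v,z):
    c=vision.camera_info("wrist");T=np.array(c["tool_from_camera"])
    x=u-c["cx"];y=v-c["cy"];r=np.hypot(x,y);th=r/c["fx"]
    d=np.array([np.sin(th)*x/r,np.sin(th)*y/r,np.cos(th)])
    R=np.array(s["eef_rot"]);d=R@T[:3,:3]@d;o=np.array(s["eef_pos"])+R@T[:3,3]
    return o+d*(z-o[2])/d[2]
E
python3 - <<'E'
from h import *
s=sensors.read_state();R=np.array(s["eef_rot"]);p=s["eef_pos"]
im=cv2.imread("pics/wrist2.png")
cv2.imwrite("pics/cw.png",cv2.resize(im[120:270,250:400],None,fx=4,fy=4,interpolation=3))
for z in (.237,.227):
  a=wray(s,280,164,z);b=wray(s,284,255,z)
  print(z,a,b,(a+b)/2,np.linalg.norm(a-b),"tool",R.T@((a+b)/2-p),"ang",np.arctan2(*(R.T@(a-b))[1:]))
E
```

```text
0.237 [0.5914 0.3173 0.237 ] [0.6132 0.2536 0.237 ] [0.6023 0.2854 0.237 ] 0.0673440355677156 tool [ 0.0912  0.0005 -0.0043] ang -3.097267250432251
0.227 [0.5918 0.3157 0.227 ] [0.6146 0.2491 0.227 ] [0.6032 0.2824 0.227 ] 0.07044496364769567 tool [ 0.1012  0.0006 -0.0011] ang -3.097267250432251
```

View pics/cw.png

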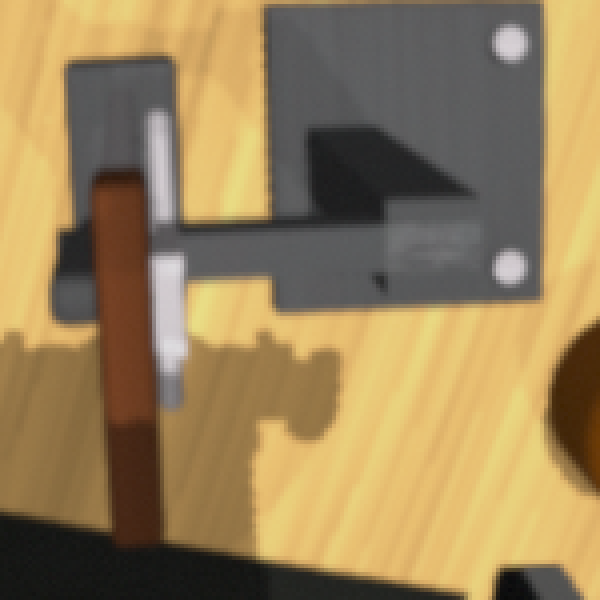

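Request:
play_rows:
  moves:
    - {"tx":0,"ty":0,"tz":-0.3,"ax":-0.03,"ay":0,"az":0,"jaw":4.5}
    - {"tx":0,"ty":0,"tz":0,"ax":0,"ay":0,"az":0,"jaw":4.5}
    - {"tx":0,"ty":0,"tz":0,"ax":0,"ay":0,"az":0,"jaw":4.5}
    - {"tx":0,"ty":0,"tz":0,"ax":0,"ay":0,"az":0,"jaw":4.5}
    - {"tx":2,"ty":0,"tz":0,"ax":0,"ay":0,"az":0,"jaw":4.5}
    - {"tx":2,"ty":0,"tz":0,"ax":0,"ay":0,"az":0,"jaw":4.5}
    - {"tx":2,"ty":0,"tz":0,"ax":0,"ay":0,"az":0,"jaw":4.5}
    - {"tx":0,"ty":0,"tz":0,"ax":0,"ay":0,"az":0,"jaw":4.5}
    - {"tx":0,"ty":0,"tz":0,"ax":0,"ay":0,"az":0,"jaw":4.5}

```text
t: 4.1
eef_pos: [0.6033, 0.2821, 0.2686]
eef_rot: [[-0.0, 0.952, 0.307], [-0.0, 0.307, -0.952], [-1.0, -0.0, 0.0]]
ft_force: [0.4, 0.1, -0.0]
gripper_width: 0.0448
```

```bash
python3 - <<'E'
from h import *
s=sensors.read_state();print(s["t"],s["eef_pos"],s["eef_rot"],s["ft_force"],s["gripper_width"])
im=vision.get_image("wrist");cv2.imwrite("pics/wrist3.png",im)
im=vision.get_image("side");cv2.imwrite("pics/side3.png",cv2.resize(im[60:220,260:400],None,fx=3.7,fy=3.7,interpolation=3))
E
```

```text
4.1 [0.6033 0.2821 0.2686] [[-0.      0.9517  0.307 ]
 [-0.      0.307  -0.9517]
 [-1.     -0.      0.    ]] [ 0.416   0.0569 -0.0268] 0.04480799599625522
```

View pics/wrist3.png

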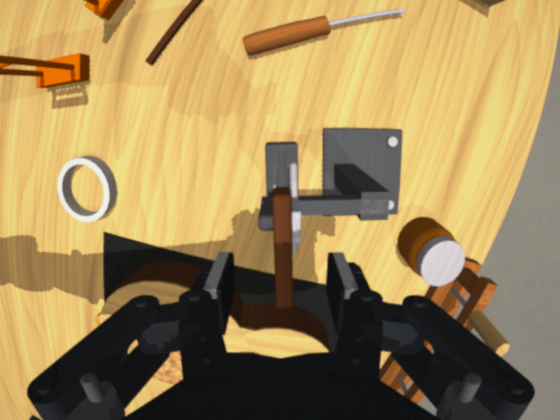

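View pics/side3.png

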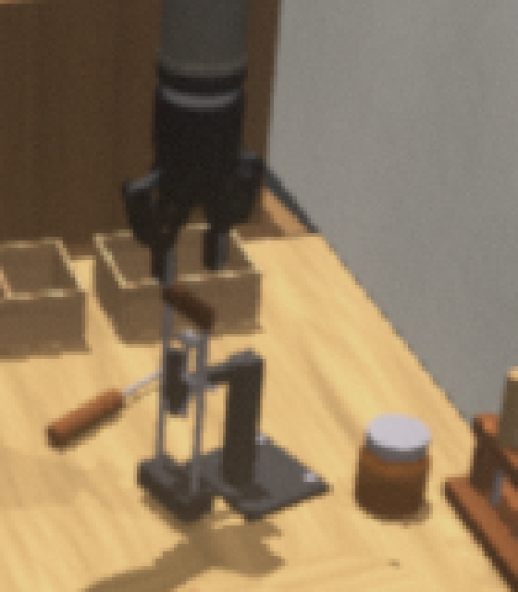

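```bash
python3 - <<'E'
from h import *
s=sensors.read_state();R=np.array(s["eef_rot"]);p=s["eef_pos"]
a=wray(s,282.5,189,.237);b=wray(s,284.5,307,.237)
print((a+b)/2,np.linalg.norm(a-b),"tool",R.T@((a+b)/2-p),(R.T@(a-b)))
E
```

```text
[0.6052 0.2823 0.237 ] 0.07048920358480681 tool [0.0329 0.0011 0.0004] [ 0.     -0.0014 -0.0705]
```

Request:
play_rows:
  moves:
    - {"tx":1.5,"ty":0.1,"tz":0,"ax":0,"ay":0,"az":0,"jaw":4.5}
    - {"tx":1.5,"ty":0,"tz":0,"ax":0,"ay":0,"az":0,"jaw":4.5}
    - {"tx":1.1,"ty":0,"tz":0,"ax":0,"ay":0,"az":0,"jaw":4.5}
    - {"tx":0,"ty":0,"tz":0,"ax":0,"ay":0,"az":0,"jaw":4.5}
    - {"tx":0,"ty":0,"tz":0,"ax":0,"ay":0,"az":0,"jaw":2}
    - {"tx":0,"ty":0,"tz":0,"ax":0,"ay":0,"az":0,"jaw":1.5}
    - {"tx":0,"ty":0,"tz":0,"ax":0,"ay":0,"az":0,"jaw":1.2}
    - {"tx":0,"ty":0,"tz":0,"ax":0,"ay":0,"az":0,"jaw":0}
    - {"tx":0,"ty":0,"tz":0,"ax":0,"ay":0,"az":0,"jaw":0}
    - {"tx":0,"ty":0,"tz":0,"ax":0,"ay":0,"az":0,"jaw":0}
    - {"tx":0,"ty":0,"tz":0,"ax":0,"ay":0,"az":0,"jaw":0}
    - {"tx":0,"ty":0,"tz":0,"ax":0,"ay":0,"az":0,"jaw":0}

```text
t: 5.4
eef_pos: [0.6046, 0.2825, 0.2281]
eef_rot: [[0.001, 0.952, 0.307], [0.001, 0.307, -0.952], [-1.0, 0.001, -0.0]]
ft_force: [-0.4, -0.3, 4.9]
gripper_width: 0.0089
```

```bash
python3 - <<'E'
from h import *
s=sensors.read_state();print(s["t"],s["eef_pos"],s["eef_rot"],s["ft_force"],s["moment"],s["gripper_width"])
im=vision.get_image("wrist");cv2.imwrite("pics/wrist4.png",im)
im=vision.get_image("side");cv2.imwrite("pics/side4.png",cv2.resize(im[100:220,270:370],None,fx=5,fy=5,interpolation=3))
E
```

```text
5.4 [0.6046 0.2825 0.2281] [[ 0.0013  0.9517  0.307 ]
 [ 0.0007  0.307  -0.9517]
 [-1.      0.0015 -0.0003]] [-0.4426 -0.3073  4.9095] [-0.047   0.0469  0.0329] 0.008890928203852715
```

View pics/wrist4.png

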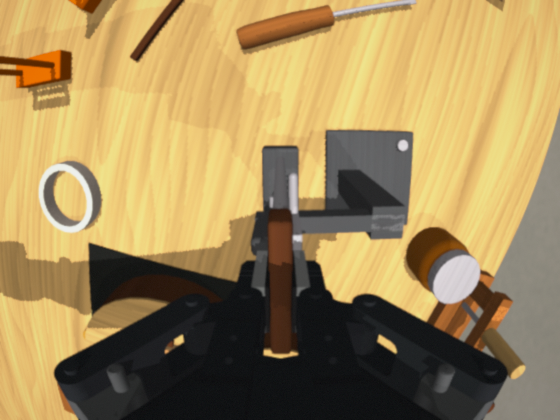

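View pics/side4.png

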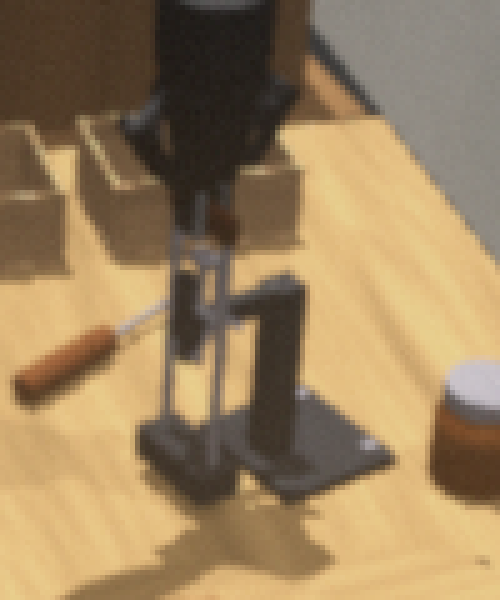

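Request:
play_rows:
  moves:
    - {"tx":-0.4,"ty":0,"tz":0,"ax":0,"ay":0,"az":0,"jaw":0}
    - {"tx":-0.4,"ty":0,"tz":0,"ax":0,"ay":0,"az":0,"jaw":0}
    - {"tx":0,"ty":0,"tz":0,"ax":0,"ay":0,"az":0,"jaw":0}
    - {"tx":0,"ty":0,"tz":0,"ax":0,"ay":0,"az":0,"jaw":0}

```text
t: 5.9
eef_pos: [0.6035, 0.2822, 0.2341]
eef_rot: [[-0.002, 0.952, 0.307], [-0.001, 0.307, -0.952], [-1.0, -0.002, 0.0]]
ft_force: [1.3, 0.9, -7.7]
gripper_width: 0.0092
```

Request:
play_rows:
  moves:
    - {"tx":-0.1,"ty":0.3,"tz":0,"ax":0,"ay":0,"az":0,"jaw":0}
    - {"tx":0,"ty":0.3,"tz":0,"ax":0,"ay":0,"az":0,"jaw":0}
    - {"tx":0,"ty":0.3,"tz":0,"ax":0,"ay":0,"az":0,"jaw":0}
    - {"tx":0,"ty":0.3,"tz":0,"ax":0,"ay":0,"az":0,"jaw":0}
    - {"tx":0,"ty":0,"tz":0,"ax":0,"ay":0,"az":0,"jaw":0}

```text
t: 6.4
eef_pos: [0.6153, 0.2862, 0.2357]
eef_rot: [[-0.001, 0.952, 0.307], [-0.001, 0.307, -0.952], [-1.0, -0.002, 0.0]]
ft_force: [-1.8, 1.1, -7.4]
gripper_width: 0.009
```

Request:
play_rows:
  moves:
    - {"tx":0,"ty":0.3,"tz":0,"ax":0,"ay":0,"az":0,"jaw":0}
    - {"tx":0,"ty":0.3,"tz":0,"ax":0,"ay":0,"az":0,"jaw":0}
    - {"tx":0,"ty":0.2,"tz":0,"ax":0,"ay":0,"az":0,"jaw":0}
    - {"tx":0,"ty":0,"tz":0,"ax":0,"ay":0,"az":0,"jaw":0}
    - {"tx":0,"ty":0,"tz":0,"ax":0,"ay":0,"az":0,"jaw":0}

```text
t: 6.9
eef_pos: [0.6221, 0.2884, 0.2355]
eef_rot: [[-0.003, 0.952, 0.307], [-0.001, 0.307, -0.952], [-1.0, -0.003, -0.0]]
ft_force: [-5.0, -0.7, -11.1]
gripper_width: 0.0088
```

```bash
python3 - <<'E'
from h import *
s=sensors.read_state();R=np.array(s["eef_rot"]);print(s["t"],s["eef_pos"],R,R.T@s["ft_force"],s["moment"],s["gripper_width"])
print(R.T@(np.array(s["eef_pos"])-[.6046,.2825,.2281]))
im=vision.get_image("wrist");cv2.imwrite("pics/wrist5.png",im)
im=vision.get_image("side");cv2.imwrite("pics/side5.png",cv2.resize(im[100:220,270:370],None,fx=5,fy=5,interpolation=3))
E
```

```text
6.9 [0.6221 0.2884 0.2355] [[-0.003   0.9516  0.3073]
 [-0.0008  0.3073 -0.9516]
 [-1.     -0.0031 -0.0001]] [11.1152 -4.9728 -0.8433] [-0.2733  1.5406  0.1639] 0.008766394201116799
[-0.0074  0.0184 -0.0003]
```

View pics/wrist5.png

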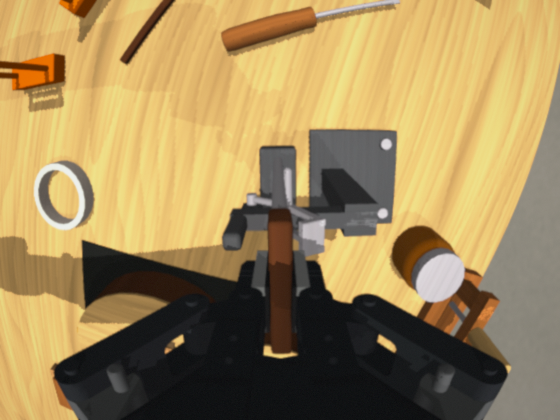

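View pics/side5.png

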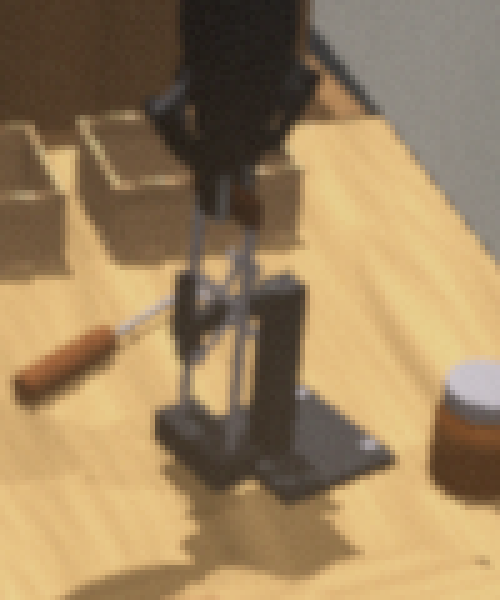

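Keeper visibly tipped back (white roof at wrist (312,235)), with 5 N of push. I'll start the lift and watch the force.

Request:
play_rows:
  moves:
    - {"tx":0,"ty":0.1,"tz":0,"ax":0,"ay":0,"az":0,"jaw":0}
    - {"tx":-0.4,"ty":0,"tz":0,"ax":0,"ay":0,"az":0,"jaw":0}
    - {"tx":-0.4,"ty":0,"tz":0,"ax":0,"ay":0,"az":0,"jaw":0}
    - {"tx":-0.4,"ty":0,"tz":0,"ax":0,"ay":0,"az":0,"jaw":0}
    - {"tx":0,"ty":0,"tz":0,"ax":0,"ay":0,"az":0,"jaw":0}

```text
t: 7.5
eef_pos: [0.6231, 0.2889, 0.2482]
eef_rot: [[-0.003, 0.952, 0.307], [-0.0, 0.307, -0.952], [-1.0, -0.003, -0.001]]
ft_force: [-4.9, -0.1, -9.1]
gripper_width: 0.0087
```

Request:
play_rows:
  moves:
    - {"tx":-0.4,"ty":0,"tz":0,"ax":0,"ay":0,"az":0,"jaw":0}
    - {"tx":-0.4,"ty":0,"tz":0,"ax":0,"ay":0,"az":0,"jaw":0}
    - {"tx":-0.3,"ty":0,"tz":0,"ax":0,"ay":0,"az":0,"jaw":0}
    - {"tx":0,"ty":0,"tz":0,"ax":0,"ay":0,"az":0,"jaw":0}

```text
t: 7.9
eef_pos: [0.6233, 0.2888, 0.2593]
eef_rot: [[-0.002, 0.952, 0.307], [-0.0, 0.307, -0.952], [-1.0, -0.002, -0.0]]
ft_force: [-4.7, -0.9, -9.5]
gripper_width: 0.009
```

```bash
python3 - <<'E'
from h import *
s=sensors.read_state();R=np.array(s["eef_rot"]);print(s["t"],s["eef_pos"],R,R.T@s["ft_force"],s["moment"],s["gripper_width"])
print(R.T@(np.array(s["eef_pos"])-[.6046,.2825,.2281]))
im=vision.get_image("wrist");cv2.imwrite("pics/wrist6.png",im)
im=vision.get_image("side");cv2.imwrite("pics/side6.png",cv2.resize(im[100:220,270:370],None,fx=5,fy=5,interpolation=3))
E
```

```text
7.9 [0.6233 0.2888 0.2593] [[-0.0022  0.9516  0.3073]
 [-0.0002  0.3073 -0.9516]
 [-1.     -0.0021 -0.0005]] [ 9.475  -4.6906 -0.5944] [-0.2041  1.5344  0.1648] 0.008979123759102784
[-0.0313  0.0196 -0.0003]
```

View pics/wrist6.png

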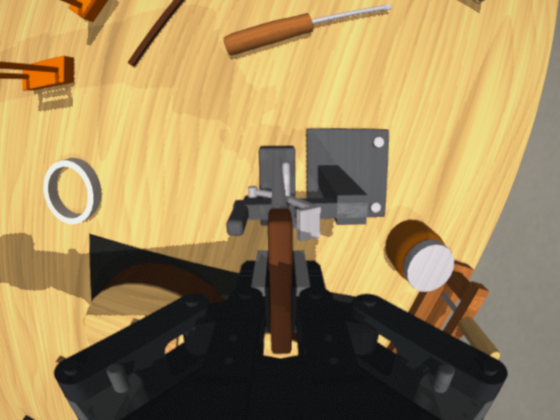

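View pics/side6.png

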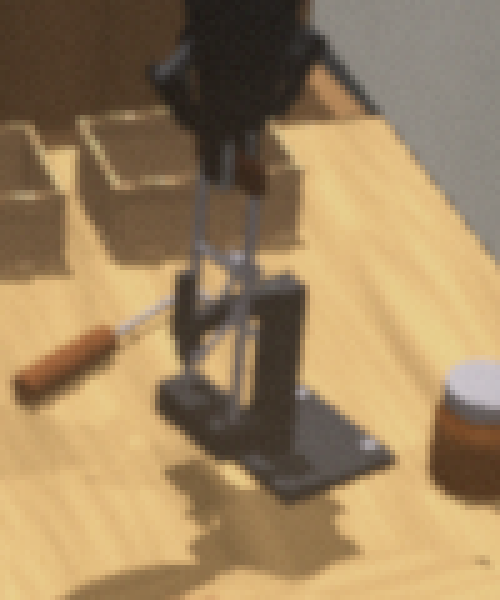

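Request:
play_rows:
  moves:
    - {"tx":-0.4,"ty":0,"tz":0,"ax":0,"ay":0,"az":0,"jaw":0}
    - {"tx":-0.4,"ty":0,"tz":0,"ax":0,"ay":0,"az":0,"jaw":0}
    - {"tx":-0.3,"ty":0,"tz":0,"ax":0,"ay":0,"az":0,"jaw":0}
    - {"tx":0,"ty":0,"tz":0,"ax":0,"ay":0,"az":0,"jaw":0}

```text
t: 8.4
eef_pos: [0.6236, 0.2888, 0.2706]
eef_rot: [[-0.001, 0.952, 0.307], [-0.0, 0.307, -0.952], [-1.0, -0.001, -0.0]]
ft_force: [-4.0, -0.6, -9.5]
gripper_width: 0.009
```

Request:
play_rows:
  moves:
    - {"tx":-0.4,"ty":0,"tz":0,"ax":0,"ay":0,"az":0,"jaw":0}
    - {"tx":-0.4,"ty":0,"tz":0,"ax":0,"ay":0,"az":0,"jaw":0}
    - {"tx":-0.4,"ty":0,"tz":0,"ax":0,"ay":0,"az":0,"jaw":0}
    - {"tx":-0.4,"ty":0,"tz":0,"ax":0,"ay":0,"az":0,"jaw":0}
    - {"tx":0,"ty":0,"tz":0,"ax":0,"ay":0,"az":0,"jaw":0}

```text
t: 8.9
eef_pos: [0.624, 0.2888, 0.2871]
eef_rot: [[-0.0, 0.952, 0.307], [0.0, 0.307, -0.952], [-1.0, -0.0, -0.0]]
ft_force: [-4.9, -1.5, -8.9]
gripper_width: 0.0087
```

```bash
python3 - <<'E'
from h import *
s=sensors.read_state();R=np.array(s["eef_rot"]);print(s["t"],s["eef_pos"],R,R.T@s["ft_force"],s["moment"],s["gripper_width"])
print(R.T@(np.array(s["eef_pos"])-[.6046,.2825,.2281]))
im=vision.get_image("wrist");cv2.imwrite("pics/wrist7.png",im)
im=vision.get_image("side");cv2.imwrite("pics/side7.png",cv2.resize(im[100:220,270:370],None,fx=5,fy=5,interpolation=3))
E
```

```text
8.9 [0.624  0.2888 0.2871] [[-0.0002  0.9517  0.307 ]
 [ 0.0003  0.307  -0.9517]
 [-1.     -0.0001 -0.0004]] [ 8.8655 -5.1686 -0.0392] [-0.2776  1.6211  0.1151] 0.008704608199364852
[-0.059   0.0204 -0.0001]
```

View pics/wrist7.png

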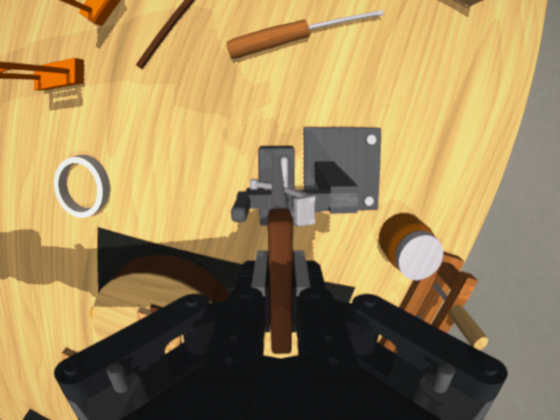

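View pics/side7.png

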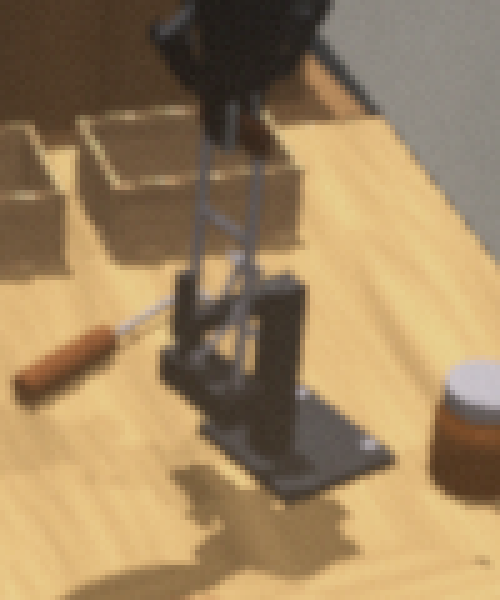

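Request:
play_rows:
  moves:
    - {"tx":0,"ty":-0.5,"tz":0,"ax":0,"ay":0,"az":0,"jaw":0}
    - {"tx":0,"ty":-0.7,"tz":0,"ax":0,"ay":0,"az":0,"jaw":0}
    - {"tx":0,"ty":-0.8,"tz":0,"ax":0,"ay":0,"az":0,"jaw":0}
    - {"tx":0,"ty":0,"tz":0,"ax":0,"ay":0,"az":0,"jaw":0}

```text
t: 9.4
eef_pos: [0.6048, 0.2821, 0.2873]
eef_rot: [[0.001, 0.952, 0.307], [0.001, 0.307, -0.952], [-1.0, 0.002, -0.0]]
ft_force: [-0.5, -0.5, -7.4]
gripper_width: 0.0088
```

Request:
play_rows:
  moves:
    - {"tx":0,"ty":-0.7,"tz":0,"ax":0,"ay":0,"az":0,"jaw":0}
    - {"tx":0,"ty":-1,"tz":0,"ax":0,"ay":0,"az":0,"jaw":0}
    - {"tx":0,"ty":-1,"tz":0,"ax":0,"ay":0,"az":0,"jaw":0}
    - {"tx":0,"ty":-0.8,"tz":0,"ax":0,"ay":0,"az":0,"jaw":0}
    - {"tx":0,"ty":0,"tz":0,"ax":0,"ay":0,"az":0,"jaw":0}

```text
t: 9.9
eef_pos: [0.5702, 0.2715, 0.2864]
eef_rot: [[-0.002, 0.952, 0.307], [0.0, 0.307, -0.952], [-1.0, -0.002, -0.001]]
ft_force: [-1.2, -0.7, -6.3]
gripper_width: 0.0089
```

Request:
play_rows:
  moves:
    - {"tx":0,"ty":-0.7,"tz":0,"ax":0,"ay":0,"az":0,"jaw":0}
    - {"tx":0,"ty":-1,"tz":0,"ax":0,"ay":0,"az":0,"jaw":0}
    - {"tx":0,"ty":-1,"tz":0,"ax":0,"ay":0,"az":0,"jaw":0}
    - {"tx":0,"ty":-1,"tz":0,"ax":0,"ay":0,"az":0,"jaw":0}
    - {"tx":0,"ty":-1,"tz":0,"ax":0,"ay":0,"az":0,"jaw":0}
    - {"tx":0,"ty":-0.7,"tz":0,"ax":0,"ay":0,"az":0,"jaw":0}
    - {"tx":0,"ty":0,"tz":0,"ax":0,"ay":0,"az":0,"jaw":0}
    - {"tx":0,"ty":0,"tz":0,"ax":0,"ay":0,"az":0,"jaw":0}

```text
t: 10.7
eef_pos: [0.5207, 0.2556, 0.2866]
eef_rot: [[0.001, 0.952, 0.307], [0.001, 0.307, -0.952], [-1.0, 0.002, -0.0]]
ft_force: [0.3, 0.8, -6.5]
gripper_width: 0.009
```

```bash
python3 - <<'E'
from h import *
s=sensors.read_state();R=np.array(s["eef_rot"]);print(s["t"],s["qpos"],s["eef_pos"],R,R.T@s["ft_force"],s["moment"],s["gripper_width"])
print(R.T@(np.array(s["eef_pos"])-[.6046,.2825,.2281]))
im=vision.get_image("wrist");cv2.imwrite("pics/wrist8.png",im)
im=vision.get_image("side");cv2.imwrite("pics/side8.png",cv2.resize(im[100:260,240:400],None,fx=3.7,fy=3.7,interpolation=3))
im=vision.get_image("top");cv2.imwrite("pics/top8.png",cv2.resize(im[100:220,170:330],None,fx=4,fy=4,interpolation=3))
E
```

```text
10.7 [-0.8224  0.2578  0.3587  1.6664 -0.0951  1.233  -0.1308] [0.5207 0.2556 0.2866] [[ 0.0014  0.9516  0.3072]
 [ 0.0008  0.3072 -0.9516]
 [-1.      0.0016 -0.0004]] [ 6.4913  0.5475 -0.6673] [ 0.0581 -0.0622  0.0385] 0.008960794467662635
[-0.0586 -0.088  -0.0002]
```

View pics/wrist8.png

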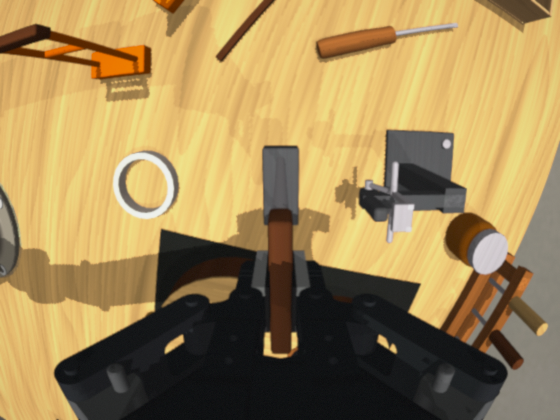

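View pics/side8.png

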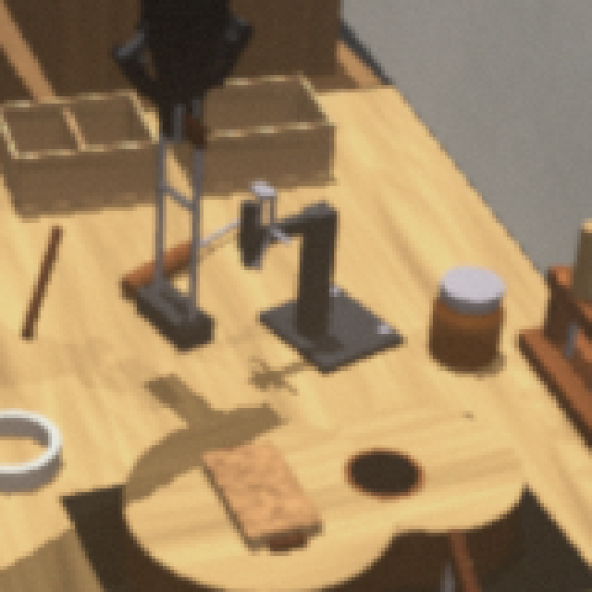

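View pics/top8.png

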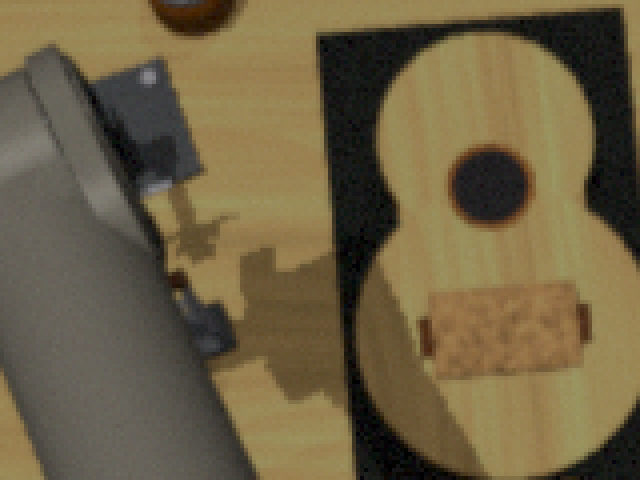

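Off the hook with the keeper sprung shut (side crop (262,190)). Now refining the caul pose and the bar's place in the hand.

```bash
python3 - <<'E'
from h import *
s=sensors.read_state();R=np.array(s["eef_rot"]);p=s["eef_pos"]
a=wray(s,281,210,p[2]+.009);b=wray(s,282,353,p[2]+.009)
print("bar in tool",R.T@((a+b)/2-p),np.linalg.norm(a-b))
cc=np.array([(170+x/4,100+y/4) for x,y in [(428,291),(576,282),(586,366),(436,380)]])
q=np.array([ray("top",u,v,0.078) for u,v in cc]);print(q,q.mean(0))
ss=np.array([(240+x/3.7,100+y/3.7) for x,y in [(276,441),(322,525),(247,541),(203,455)]])
q2=np.array([ray("side",u,v,0.078) for u,v in ss]);print(q2,q2.mean(0))
for Q in (q,q2):
  d=[]
  for i in range(4):
    e=Q[(i+1)%4]-Q[i];d.append((np.linalg.norm(e),np.arctan2(e[1],e[0])))
  print(np.array(d))
E
```

```text
bar in tool [-0.009  -0.0001 -0.0015] 0.0709964074596851
[[ 0.5569  0.0677  0.078 ]
 [ 0.5621 -0.0438  0.078 ]
 [ 0.4982 -0.0497  0.078 ]
 [ 0.4894  0.0629  0.078 ]] [0.5267 0.0093 0.078 ]
[[ 0.5617  0.0645  0.078 ]
 [ 0.5645 -0.0469  0.078 ]
 [ 0.5006 -0.0518  0.078 ]
 [ 0.4965  0.0601  0.078 ]] [0.5308 0.0065 0.078 ]
[[ 0.1116 -1.5247]
 [ 0.0642 -3.0487]
 [ 0.1129  1.6488]
 [ 0.0677  0.0723]]
[[ 0.1114 -1.5457]
 [ 0.0641 -3.0652]
 [ 0.112   1.6074]
 [ 0.0654  0.0671]]
```

Request:
play_rows:
  moves:
    - {"tx":-0.7,"ty":0,"tz":0,"ax":0,"ay":0,"az":0,"jaw":0}
    - {"tx":-1.3,"ty":0,"tz":0,"ax":0,"ay":0,"az":0,"jaw":0}
    - {"tx":-1.3,"ty":0,"tz":0,"ax":0.04,"ay":0,"az":0,"jaw":0}
    - {"tx":-1,"ty":0,"tz":0,"ax":0.05,"ay":0,"az":0,"jaw":0}
    - {"tx":-0.7,"ty":0,"tz":0,"ax":0.05,"ay":0,"az":0,"jaw":0}
    - {"tx":0,"ty":0,"tz":0,"ax":0.05,"ay":0,"az":0,"jaw":0}
    - {"tx":0,"ty":0,"tz":0,"ax":0.05,"ay":0,"az":0,"jaw":0}
    - {"tx":0,"ty":0,"tz":0,"ax":0,"ay":0,"az":0,"jaw":0}

```text
t: 11.65
eef_pos: [0.5209, 0.2555, 0.3376]
eef_rot: [[0.002, 0.997, 0.072], [0.001, 0.072, -0.997], [-1.0, 0.002, -0.001]]
ft_force: [-0.1, 0.3, -6.7]
gripper_width: 0.0088
```

Request:
play_rows:
  moves:
    - {"tx":0,"ty":0,"tz":0.5,"ax":0,"ay":0,"az":0,"jaw":0}
    - {"tx":0,"ty":0,"tz":1,"ax":0,"ay":0,"az":0,"jaw":0}
    - {"tx":0,"ty":-0.1,"tz":1.5,"ax":0,"ay":0,"az":0,"jaw":0}
    - {"tx":0,"ty":-0.1,"tz":2,"ax":0,"ay":0,"az":0,"jaw":0}
    - {"tx":0,"ty":-0.1,"tz":2,"ax":0,"ay":0,"az":0,"jaw":0}
    - {"tx":0,"ty":-0.1,"tz":2,"ax":0,"ay":0,"az":0,"jaw":0}
    - {"tx":0,"ty":-0.1,"tz":2,"ax":0,"ay":0,"az":0,"jaw":0}
    - {"tx":0,"ty":-0.1,"tz":2,"ax":0,"ay":0,"az":0,"jaw":0}
    - {"tx":0,"ty":-0.1,"tz":2,"ax":0,"ay":0,"az":0,"jaw":0}
    - {"tx":0,"ty":-0.1,"tz":2,"ax":0,"ay":0,"az":0,"jaw":0}
    - {"tx":0,"ty":-0.1,"tz":2,"ax":0,"ay":0,"az":0,"jaw":0}
    - {"tx":0,"ty":-0.1,"tz":2,"ax":0,"ay":0,"az":0,"jaw":0}
    - {"tx":0,"ty":0,"tz":1.5,"ax":0,"ay":0,"az":0,"jaw":0}
    - {"tx":0,"ty":0,"tz":1,"ax":0,"ay":0,"az":0,"jaw":0}
    - {"tx":0,"ty":0,"tz":0.8,"ax":0,"ay":0,"az":0,"jaw":0}
    - {"tx":0,"ty":0,"tz":0.5,"ax":0,"ay":0,"az":0,"jaw":0}
    - {"tx":0,"ty":0,"tz":0,"ax":0,"ay":0,"az":0,"jaw":0}
    - {"tx":0,"ty":0,"tz":0,"ax":0,"ay":0,"az":0,"jaw":0}
    - {"tx":0,"ty":0,"tz":0,"ax":0,"ay":0,"az":0,"jaw":0}

```text
t: 13.55
eef_pos: [0.5283, 0.0083, 0.3362]
eef_rot: [[-0.0, 0.997, 0.074], [0.001, 0.074, -0.997], [-1.0, -0.0, -0.001]]
ft_force: [-0.6, -0.2, -6.8]
gripper_width: 0.0091
```

```bash
python3 - <<'E'
from h import *
s=sensors.read_state();R=np.array(s["eef_rot"]);print(s["t"],s["eef_pos"],R,s["ft_force"],s["moment"],s["gripper_width"])
im=vision.get_image("wrist");cv2.imwrite("pics/wrist9.png",im)
im=vision.get_image("side");cv2.imwrite("pics/side9.png",cv2.resize(im[100:280,230:390],None,fx=3.3,fy=3.3,interpolation=3))
im=vision.get_image("top");cv2.imwrite("pics/top9.png",cv2.resize(im[100:220,210:370],None,fx=4,fy=4,interpolation=3))
E
```

```text
13.55 [0.5283 0.0083 0.3362] [[-0.0002  0.9973  0.0736]
 [ 0.0005  0.0736 -0.9973]
 [-1.     -0.0001 -0.0005]] [-0.5594 -0.2344 -6.8254] [ 0.0283 -0.0087 -0.017 ] 0.00905286851362722
```

View pics/wrist9.png

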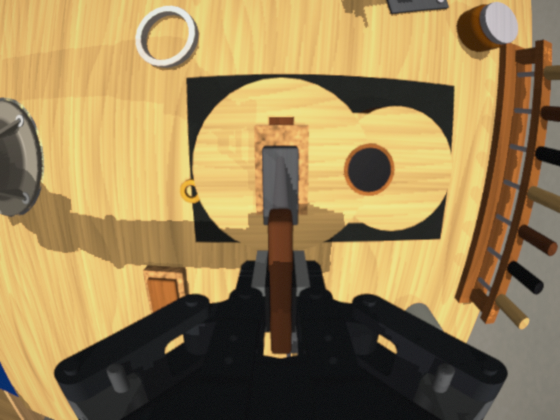

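View pics/side9.png

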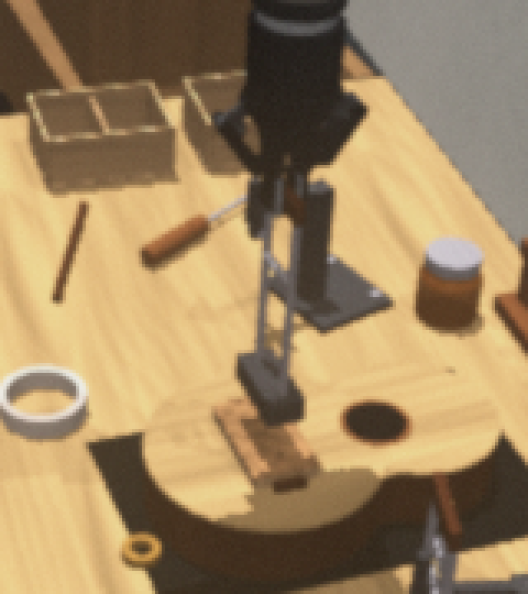

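View pics/top9.png

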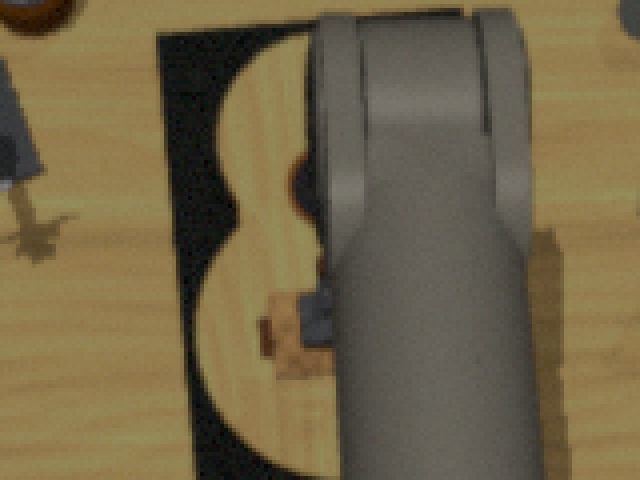

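```bash
python3 - <<'E'
from h import *
s=sensors.read_state();R=np.array(s["eef_rot"]);p=s["eef_pos"]
f=lambda u,v,z:R.T@(wray(s,u,v,z)-p)
for q in [(255,125),(309,126),(309,207),(256,212)]: print("caul",f(*q,.078))
for q in [(263,148),(298,148),(264,223)]: print("block top",f(*q,.149))
E
```

```text
caul [ 0.2582 -0.0305 -0.0568]
caul [ 0.2582  0.0328 -0.0557]
caul [0.2582 0.0348 0.0436]
caul [ 0.2582 -0.0309  0.0502]
block top [ 0.1872 -0.0174 -0.0376]
block top [ 0.1872  0.0164 -0.0376]
block top [ 0.1872 -0.0174  0.0391]
```

Request:
play_rows:
  moves:
    - {"tx":0.5,"ty":0.1,"tz":-0.1,"ax":0,"ay":0,"az":0,"jaw":0}
    - {"tx":0.8,"ty":0,"tz":0,"ax":0,"ay":0,"az":0,"jaw":0}
    - {"tx":0.8,"ty":0,"tz":0,"ax":0,"ay":0,"az":0,"jaw":0}
    - {"tx":0.7,"ty":0,"tz":0,"ax":0,"ay":0,"az":0,"jaw":0}
    - {"tx":0.5,"ty":0,"tz":0,"ax":0,"ay":0,"az":0,"jaw":0}
    - {"tx":0.4,"ty":0,"tz":0,"ax":0,"ay":0,"az":0,"jaw":0}
    - {"tx":0.2,"ty":0,"tz":0,"ax":0,"ay":0,"az":0,"jaw":0}
    - {"tx":0,"ty":0,"tz":0,"ax":0,"ay":0,"az":0,"jaw":0}
    - {"tx":0,"ty":0,"tz":0,"ax":0,"ay":0,"az":0,"jaw":0}

```text
t: 14.6
eef_pos: [0.5294, 0.0084, 0.2976]
eef_rot: [[0.001, 0.997, 0.072], [0.0, 0.072, -0.997], [-1.0, 0.001, -0.0]]
ft_force: [0.5, 0.4, -6.7]
gripper_width: 0.009
```

Request:
play_rows:
  moves:
    - {"tx":0.1,"ty":0,"tz":0,"ax":0,"ay":0,"az":0,"jaw":0}
    - {"tx":0.1,"ty":0,"tz":0,"ax":0,"ay":0,"az":0,"jaw":0}
    - {"tx":0,"ty":0,"tz":0,"ax":0,"ay":0,"az":0,"jaw":0}
    - {"tx":0,"ty":0,"tz":0,"ax":0,"ay":0,"az":0,"jaw":0}

```text
t: 15.0
eef_pos: [0.5292, 0.0084, 0.2953]
eef_rot: [[0.0, 0.997, 0.072], [0.0, 0.072, -0.997], [-1.0, 0.0, -0.0]]
ft_force: [-0.1, -0.6, -7.1]
gripper_width: 0.0089
```

Request:
play_rows:
  moves:
    - {"tx":0.1,"ty":0,"tz":0,"ax":0,"ay":0,"az":0,"jaw":0}
    - {"tx":0,"ty":0,"tz":0,"ax":0,"ay":0,"az":0,"jaw":0}
    - {"tx":0,"ty":0,"tz":0,"ax":0,"ay":0,"az":0,"jaw":0}

```text
t: 15.3
eef_pos: [0.5292, 0.0084, 0.2943]
eef_rot: [[-0.0, 0.997, 0.072], [0.0, 0.072, -0.997], [-1.0, -0.0, -0.0]]
ft_force: [0.0, 0.6, -7.1]
gripper_width: 0.0089
```

Request:
play_rows:
  moves:
    - {"tx":0.1,"ty":0,"tz":0,"ax":0,"ay":0,"az":0,"jaw":0}
    - {"tx":0,"ty":0,"tz":0,"ax":0,"ay":0,"az":0,"jaw":0}
    - {"tx":0,"ty":0,"tz":0,"ax":0,"ay":0,"az":0,"jaw":0}

```text
t: 15.6
eef_pos: [0.5292, 0.0084, 0.2933]
eef_rot: [[-0.0, 0.997, 0.072], [0.0, 0.072, -0.997], [-1.0, -0.0, -0.0]]
ft_force: [0.9, -0.2, -7.3]
gripper_width: 0.0088
```

Request:
play_rows:
  moves:
    - {"tx":0.1,"ty":0,"tz":0,"ax":0,"ay":0,"az":0,"jaw":0}
    - {"tx":0,"ty":0,"tz":0,"ax":0,"ay":0,"az":0,"jaw":0}
    - {"tx":0,"ty":0,"tz":0,"ax":0,"ay":0,"az":0,"jaw":0}

```text
t: 15.9
eef_pos: [0.5292, 0.0084, 0.2922]
eef_rot: [[-0.0, 0.997, 0.072], [0.0, 0.072, -0.997], [-1.0, -0.0, -0.0]]
ft_force: [-0.6, -0.2, -7.6]
gripper_width: 0.0087
```

Request:
play_rows:
  moves:
    - {"tx":0.1,"ty":0,"tz":0,"ax":0,"ay":0,"az":0,"jaw":0}
    - {"tx":0,"ty":0,"tz":0,"ax":0,"ay":0,"az":0,"jaw":0}
    - {"tx":0,"ty":0,"tz":0,"ax":0,"ay":0,"az":0,"jaw":0}

```text
t: 16.2
eef_pos: [0.5293, 0.0084, 0.2914]
eef_rot: [[0.0, 0.997, 0.072], [0.0, 0.072, -0.997], [-1.0, 0.0, -0.0]]
ft_force: [0.9, -0.6, -5.7]
gripper_width: 0.0088
```

Request:
play_rows:
  moves:
    - {"tx":0.1,"ty":0,"tz":0,"ax":0,"ay":0,"az":0,"jaw":0}
    - {"tx":0,"ty":0,"tz":0,"ax":0,"ay":0,"az":0,"jaw":0}
    - {"tx":0,"ty":0,"tz":0,"ax":0,"ay":0,"az":0,"jaw":0}

```text
t: 16.5
eef_pos: [0.5298, 0.0084, 0.2914]
eef_rot: [[0.002, 0.997, 0.072], [0.001, 0.072, -0.997], [-1.0, 0.002, -0.001]]
ft_force: [-2.9, -0.3, 2.4]
gripper_width: 0.0086
```

Request:
play_rows:
  moves:
    - {"tx":-0.05,"ty":0,"tz":0,"ax":0,"ay":0,"az":0,"jaw":0}
    - {"tx":0,"ty":0,"tz":0,"ax":0,"ay":0,"az":0,"jaw":1}
    - {"tx":0,"ty":0,"tz":0,"ax":0,"ay":0,"az":0,"jaw":1.1}
    - {"tx":0,"ty":0,"tz":0,"ax":0,"ay":0,"az":0,"jaw":1.3}
    - {"tx":0,"ty":0,"tz":0,"ax":0,"ay":0,"az":0,"jaw":1.6}
    - {"tx":0,"ty":0,"tz":0,"ax":0,"ay":0,"az":0,"jaw":2.2}
    - {"tx":0,"ty":0,"tz":0,"ax":0,"ay":0,"az":0,"jaw":3}
    - {"tx":0,"ty":0,"tz":0,"ax":0,"ay":0,"az":0,"jaw":4}
    - {"tx":0,"ty":0,"tz":0,"ax":0,"ay":0,"az":0,"jaw":4}
    - {"tx":0,"ty":0,"tz":0,"ax":0,"ay":0,"az":0,"jaw":4}

```text
t: 17.5
eef_pos: [0.5292, 0.0084, 0.2908]
eef_rot: [[0.0, 0.997, 0.072], [0.0, 0.072, -0.997], [-1.0, 0.0, -0.0]]
ft_force: [-0.4, 0.0, 0.6]
gripper_width: 0.04
```

```bash
python3 - <<'E'
from h import *
s=sensors.read_state();R=np.array(s["eef_rot"]);print(s["t"],s["eef_pos"],s["ft_force"],s["gripper_width"])
im=vision.get_image("wrist");cv2.imwrite("pics/wrist10.png",im)
E
```

```text
17.5 [0.5292 0.0084 0.2908] [-0.388   0.0484  0.5696] 0.03997919894538361
```

View pics/wrist10.png

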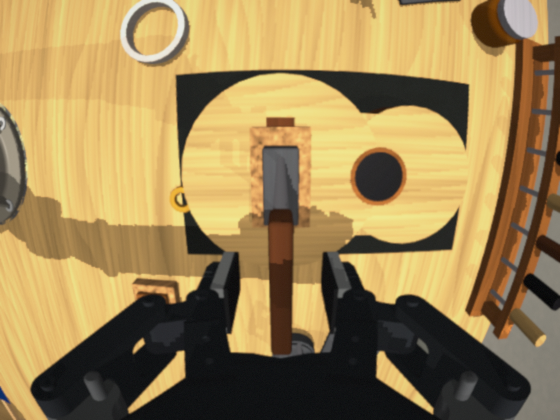

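The weight stands free, with the fingers clear on both sides of the bar at (281,280). Retreating straight up, then aside.

Request:
play_rows:
  moves:
    - {"tx":-1,"ty":0,"tz":0,"ax":0,"ay":0,"az":0,"jaw":4}
    - {"tx":-2,"ty":0,"tz":0,"ax":0,"ay":0,"az":0,"jaw":4}
    - {"tx":-2,"ty":0,"tz":0,"ax":0,"ay":0,"az":0,"jaw":4}
    - {"tx":-3,"ty":0,"tz":0,"ax":0,"ay":0,"az":0,"jaw":4}
    - {"tx":-3,"ty":-1,"tz":0,"ax":0,"ay":0,"az":0,"jaw":4}
    - {"tx":-1,"ty":-3,"tz":0,"ax":0,"ay":0,"az":0,"jaw":4}
    - {"tx":0,"ty":-3,"tz":0,"ax":0,"ay":0,"az":0,"jaw":4}
    - {"tx":0,"ty":-2,"tz":0,"ax":0,"ay":0,"az":0,"jaw":4}
    - {"tx":0,"ty":0,"tz":0,"ax":0,"ay":0,"az":0,"jaw":4}
    - {"tx":0,"ty":0,"tz":0,"ax":0,"ay":0,"az":0,"jaw":4}

```text
t: 18.55
eef_pos: [0.4399, 0.0019, 0.4116]
eef_rot: [[0.002, 0.997, 0.072], [0.001, 0.072, -0.997], [-1.0, 0.002, -0.001]]
ft_force: [1.0, 0.4, 0.3]
gripper_width: 0.0399
```

```bash
python3 - <<'E'
from h import *
s=sensors.read_state();R=np.array(s["eef_rot"]);print(s["t"],s["eef_pos"],s["ft_force"],s["gripper_width"])
im=vision.get_image("side");cv2.imwrite("pics/side11.png",cv2.resize(im[110:330,240:420],None,fx=2.7,fy=2.7,interpolation=3))
im=vision.get_image("top");cv2.imwrite("pics/top11.png",cv2.resize(im[100:220,170:420],None,fx=3.2,fy=3.2,interpolation=3))
im=vision.get_image("wrist");cv2.imwrite("pics/wrist11.png",im)
E
```

```text
18.55 [0.4399 0.0019 0.4116] [1.0107 0.4092 0.3158] 0.039872073245261506
```

View pics/side11.png

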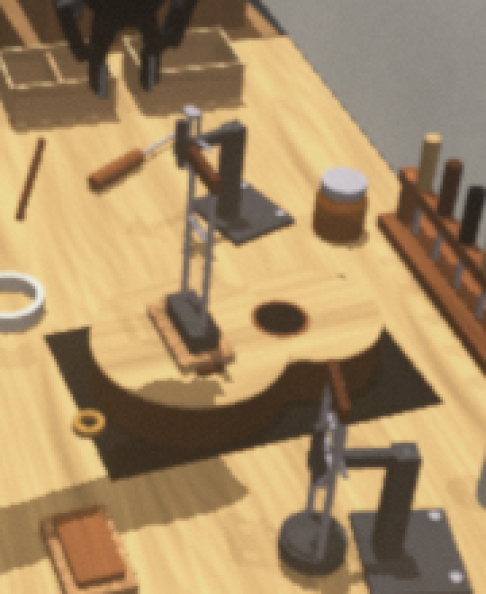

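View pics/wrist11.png

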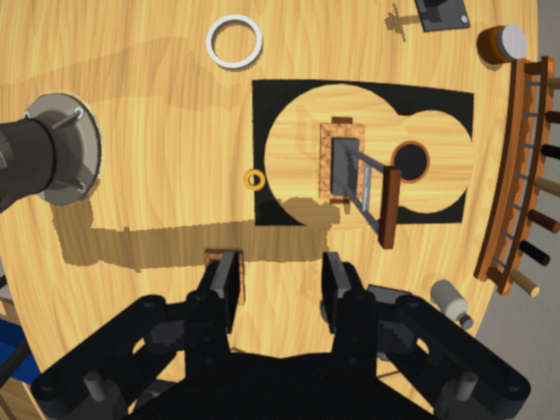

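View pics/top11.png

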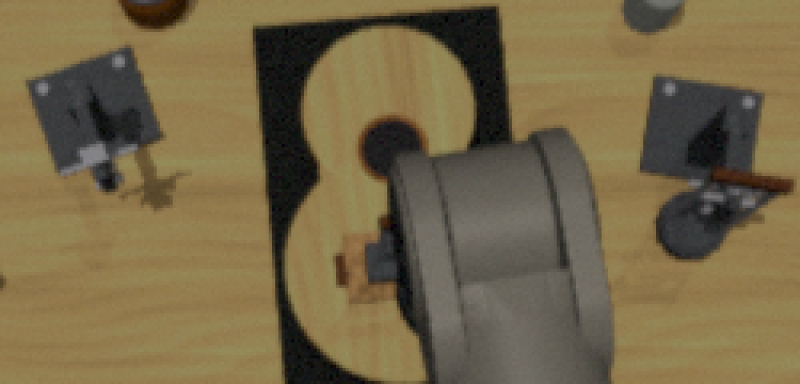

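The block sits centred on the cork (wrist (345,165)), the keeper is shut and the round weight still hangs. Handing in.

```bash
python3 - <<'E'
from h import *
s=sensors.read_state();R=np.array(s["eef_rot"]);p=s["eef_pos"]
a=wray(s,391.5,168,.300);b=wray(s,388,248,.300);print((a+b)/2,a-b)
print(ctrl.job_done())
E
```

```text
[0.5266 0.0075 0.3   ] [-0.0087  0.0663 -0.    ]
the job is handed in; nothing more can be done
None
```

The rectangular weight is standing upright on the middle of the caul, and I handed the job in at about 18.6 s; it reported no verdict. I took it by its grip bar, raised it about 7 mm and pushed it back about 20 mm, which tipped the keeper open with roughly 5 N. Then I lifted it to 59 mm, brought it forward off the hook and set it down on contact before letting go.

**Position:** the last wrist picture puts the bar at about (0.527, 0.008), within a few millimetres of my caul centre estimates of (0.527–0.531, 0.007–0.009). Its yaw of about 0.13 rad is roughly 0.06 rad off the caul's, inside the 0.21 rad allowed.

**Scene:** the last pictures show the weight upright and the keeper shut again. The round weight is still hanging and the gripper is clear of everything.

**Disagreements:** the top and side cameras differed by about 4 mm on the caul centre. My two yaw readings of the hung bar differed by about 0.03 rad. At touchdown there was a brief side force of about 3 N, which was gone after release.

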